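Scrub the beaker and hang the brush over the drip rail

TASK

Scrub out the white beaker with the blue-handled brush: push the brush right down to the bottom, draw it at least halfway up the inside, and push it to the bottom again. Then hang the brush by its open loop handle over the steel drip rail, well clear of the two posts, so that it hangs straight and still on its own. Leave the beaker standing where it is and do not disturb the other things.

Things in the scene. Friction and masses are not known exactly. Their poses are not given: they have to be found in the camera images.
- brush: Beaker brush, 200 mm tall, about 0.13 kg, standing upright in the brush pot at the start. Origin: centre of the underside of its bristle head; z up along the brush. White bristle head: 40 mm diameter, z 0 to 65. Steel shaft, 8 mm thick, on the axis up to z 82, then slanting to x -24 at z 112, where the blue handle's back leg begins.
- brush_crown (a point): Middle of the handle's crown, 184 mm above the brush's origin on its axis; axes as the brush's. The blue handle is flat (14 mm in y), an upside-down U seen along y. Crown: solid block 60 mm long in x, 14 mm in y, 32 mm high (brush z 168 to 200): grip it here from above, across its 14 mm, with the fingertips not below its underside.
- brush_loop (a point): Middle of the crown's underside, where the bar bears: brush z 168, on the axis; axes as the brush's. Back leg x -30 to -18, z 110 to 170; free leg x 18 to 30, z 145 to 170 (brush coordinates, mm); 36 mm clear between them. The loop's mouth is below the free leg, on the +x side: a 12 mm bar along y enters with its centre at z 100 to 136, then rises to the crown.
- brush_pot: Fixed steel cup holding the brush: 60 mm outside and 52 mm inside diameter, 75 mm high, inner floor at 6 mm, round foot of 84 mm diameter. Origin: centre of its underside, on the table.
- beaker: Loose white plastic beaker, upright, open at the top: 82 mm outside and 76 mm inside diameter, 100 mm high, floor 4 mm thick, 0.22 kg, with a small pouring lip and blue marks. Origin: centre of its underside, z up.
- rail: Fixed drip rail on a flat grey foot plate (90 x 330 mm, 6 mm thick): a horizontal round steel bar of 12 mm diameter along the rail's y axis, its centre 200 mm above the table, 300 mm long, on an upright post of 14 mm diameter at each end (y -150 and +150), whose tops stand at 204 mm. Origin: centre of the underside of the foot plate.
- rail_mid (a point): Middle of the rail's bar, on its centre line, 200 mm above the table; y along the bar, x level and square to it.
- amber_bottle: Bystander: amber bottle with black cap, 56 mm diameter, 120 mm high. Origin: centre of its underside.
- sharps_pot: Bystander: yellow pot with red lid, 78 mm diameter, 103 mm high. Origin: centre of its underside.
- white_jar: Bystander: white jar with blue cap, 48 mm diameter, 65 mm high. Origin: centre of its underside.
There are look-alikes about, which are no part of the job. What is shaped like the beaker but brown or purple is not meant.

How it is judged:
By the outcome, as a careful person would: the job done as asked, in the order asked, and still so for the second after the job is handed in, with the robot touching nothing.
It also fails if it takes over 58 s, if anything falls off the work surface, if the arm or the gripper's body presses on something with over 40 N, if the wrist force passes 120 N, or if a joint passes its speed limit or range.

ROBOT

A 6-joint arm with a two-finger parallel gripper is mounted at the origin on the work surface. World frame = base frame: x ahead of the robot, y to its left, z up, the work surface at z = 0. Lengths are in m, angles in degrees, forces in N, time in s.
With the tool pointing down it reaches from about 0.25 to 0.725 m from the base axis. Payload 9.7 kg.
Tool frame: the origin (TCP) lies between the finger pads; the fingertips stand 19 mm ahead of it and the grasp point (between the pads) is the TCP; z points along the fingers, y is the line along which they close (so a half turn about z gives the same grasp; the last joint's range is limited). The gripper opens to 85 mm and grips with 20 to 120 N. Pads are 22 mm wide; open, the fingers measure 114 mm over their backs; the gripper's body (76 mm by 85 mm) begins 54 mm behind the grasp point. The pads swing forward as they close: fully open they stand 13 mm farther back than shut.
Start: joints at [-70.13, 4.979, 10.078, 95.1, 0, 90], TCP at [0.187, -0.517, 0.25] pointing down, gripper open.
Joint ranges: [-179.16, 179.16], [-48.56, 103.87], [-65.8, 70.77], [-126.05, 130.52], [-82.76, 87.17], [-180, 180]. Speed limits (degrees/s): [127.2, 127.2, 147.25, 180, 180, 180].

INTERFACE

Orientations are given as [roll, pitch, yaw] about the fixed x, y, z axes, in that order (R = Rz(yaw) Ry(pitch) Rx(roll)).
In Python, from workcell import bot gives the robot as it stands. The module is installed in compiled form; this text tells all that it offers.
- The arm moves only by the shell command python3 -m crank 'ROWS' [OPENING] [FORCE]. ROWS is JSON, a list that holds one entry, the list of rows, each a list of 6 numbers: the shift along the world's x, y, z as a fraction of full scale, then the turn, a rotation vector about the world's x, y, z as a fraction of full scale. In form: [[[x, y, z, wx, wy, wz], ...]]. A call has 1 to 20 rows; each row shifts and turns the commanded pose from where the row before left it; what a row does not reach is not made up. Full scale, the value 1, is 20 mm for a shift and 0.12 rad for a turn. A row lasts 1/12 s, in which the tool goes at most 41.7 mm and 7.16 degrees, less where a joint would pass 70% of its speed; a pose out of reach is approached as far as the arm can. A call with a number of a shift or a turn outside -1 to 1 is refused whole. A call with a gripper value outside its range is refused whole. OPENING is the opening, from 0 (shut) to 1 (fully open), set as the call begins (- or left out, the last holds). The fingers move at their own pace and stop on an object; FORCE is the grip in N (left out, the last holds). Time passes only in rows, so rows that do not move let the fingers close. It gives the time, the measured TCP pose, the force, the opening and the grip force at its end, in the units of the state.
- bot.get_obs(): the state, without advancing time (a new reading comes with each control period).
- bot.camera(name): name is "scene" or "top" or "wrist"; returns the picture (384x512x3 uint8, red, green, blue); there is no depth.
- bot.camera_model(name): a dict with "vertical_fov" (degrees; the focal length in pixels is half the picture's height over the tangent of half this angle, whatever the lens; pixels are square), "cx", "cy" (the principal point, pixels), "R" (3x3) and "t" (3): a world point X has camera coordinates R X + t. Camera axes: x right, y down, z forward; pixel columns grow to the right and rows downward; lengths in m; the calibration is good to about 2 mm. A picture is of the moment at which its call begins: read the wrist's pose just before it. camera_model takes no time and is no camera call; for the wrist camera it gives the pose at the moment of the call.
- bot.job_done(): hands the job in; it is judged then, once.
The state is a dict: "time": time; "q": joint angles; "qd": joint speeds; "joint_efforts": joint torques, N m; "ee_pos": TCP position; "tcp_rot": TCP orientation; "wrist_force": force on the tool from outside, world axes, zero at the start; "torque": the same for the moment, N m; "opening": finger opening in m; "grasp_force": force on a finger pad.
Only numpy, scipy, OpenCV 4.12 (cv2) and the standard library are available. Lean on these libraries where they do the work, as an engineer would, in place of code of your own. Each camera call takes 0.05 s, during which the arm holds its last target. There are 200 camera calls.

## Working session

There is one attempt and no reset: what is moved stays moved. The work goes in short steps, Python scripts to look and compute and a shell command to move; the robot and the scene stay as the last step left them, time stands still between calls to the robot, and variables do not carry over. Pictures are saved under pics/ and viewed, at most 10 in all, crops included, and the job is handed in when it is done.

```bash
mkdir -p pics
cat > h.py <<'E'
import numpy as np,cv2
from workcell import bot
def K(n):
    m=bot.camera_model(n); f=192/np.tan(np.radians(m["vertical_fov"]/2)); return m,f
def ray(n,u,v,M=None):
    m,f=M or K(n); R=np.array(m["R"]);t=np.array(m["t"])
    d=R.T@np.array([(u-m["cx"])/f,(v-m["cy"])/f,1]); return -R.T@t,d
def onz(n,u,v,z,M=None):
    c,d=ray(n,u,v,M); return c+d*(z-c[2])/d[2]
def proj(n,X,M=None):
    m,f=M or K(n); p=np.array(m["R"])@np.array(X)+np.array(m["t"]); return np.array([m["cx"]+f*p[0]/p[2],m["cy"]+f*p[1]/p[2]])
def tri(rays):
    A=0;b=0
    for c,d in rays:
        d=d/np.linalg.norm(d);P=np.eye(3)-np.outer(d,d);A=A+P;b=b+P@c
    X=np.linalg.solve(A,b); return X
E
python3 - <<'E'
from h import *
for n in("scene","top"):
    m=bot.camera_model(n);print(n,m)
    cv2.imwrite(f"pics/{n}0.png",bot.camera(n)[:,:,::-1])
print(bot.get_obs())
E
```

```text
scene {'vertical_fov': 53.301520435247824, 'cx': 263.10276390991646, 'cy': 194.6368624015762, 'R': array([[ 0.50080243,  0.86538148,  0.01765851],
       [ 0.56674896, -0.31242545, -0.76235553],
       [-0.65421139,  0.39179744, -0.64691748]]), 't': array([-0.23283385, -0.15673745,  1.42386364])}
top {'vertical_fov': 52.22115609128229, 'cx': 252.56770170922186, 'cy': 186.3306436699175, 'R': array([[ 0.0103941 , -0.99981378, -0.01625945],
       [-0.99472162, -0.00867844, -0.1022428 ],
       [ 0.10208265,  0.01723635, -0.99462658]]), 't': array([0.01562442, 0.48168839, 1.13225255])}
{'time': 0.1, 'q': array([-7.01298697e+01,  5.00772873e+00,  1.00390038e+01,  9.51021463e+01,
       -2.21736541e-03,  9.00021546e+01]), 'qd': array([ 0.05798074,  0.0074346 ,  0.18154206, -0.03764924, -0.08052193,
       -0.09380632]), 'joint_efforts': array([ 5.83794699e-04, -5.21561587e+01,  4.65653729e+01,  1.59688684e-02,
        2.92381117e-06, -1.05937411e-05]), 'ee_pos': array([ 0.18686084, -0.51706967,  0.24965617]), 'tcp_rot': array([-1.79929129e+02,  2.22002882e-03,  1.98679785e+01]), 'wrist_force': array([-0.07982649,  0.08265277, -0.46040623]), 'torque': array([-0.00244423, -0.00875029,  0.04980936]), 'grasp_force': 0.0, 'opening': 0.08487745938225297}
```

View pics/scene0.png

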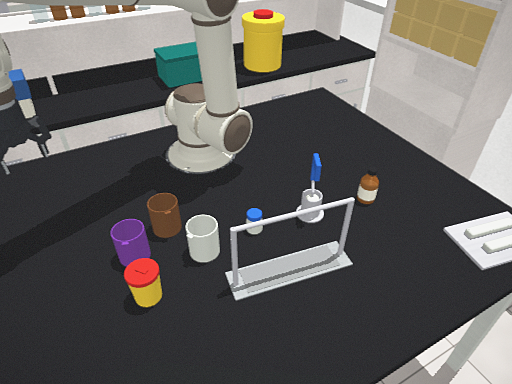

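View pics/top0.png

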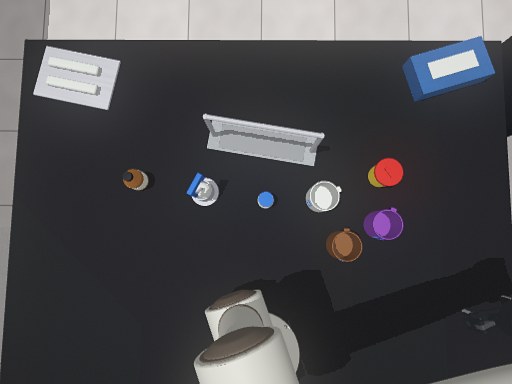

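The scene view shows the brush at (316,168), its pot at (312,205), the beaker at (203,238) and the rail bar from (234,233) to (352,203). In the top view the brush is at (196,185), the beaker at (322,197), and the bar runs from (207,118) to (323,134).

Run:
```python
from h import *
S=cv2.imread("pics/scene0.png");T=cv2.imread("pics/top0.png")
def up(I,x,y,w,h,k): return cv2.resize(I[y:y+h,x:x+w],None,fx=k,fy=k,interpolation=cv2.INTER_CUBIC)
a=up(S,290,145,50,75,8)[:600];b=up(T,180,165,50,50,8)
c=np.zeros((600,800,3),np.uint8);c[:a.shape[0],:400]=a;c[:400,400:]=b
cv2.imwrite("pics/crop1.png",c)
def blue(I,x,y,w,h):
    H=cv2.cvtColor(I,cv2.COLOR_BGR2HSV);m=cv2.inRange(H,(100,120,50),(125,255,255));M=np.zeros_like(m);M[y:y+h,x:x+w]=m[y:y+h,x:x+w];return M
for n,I,r in(("scene",S,(300,145,35,50)),("top",T,(180,165,30,40))):
    cs,_=cv2.findContours(blue(I,*r),0,1);c=max(cs,key=cv2.contourArea);print(n,cv2.minAreaRect(c),cv2.boundingRect(c),cv2.approxPolyDP(c,1.5,True).ravel())
def white(I,x,y,w,h):
    H=cv2.cvtColor(I,cv2.COLOR_BGR2HSV);m=cv2.inRange(H,(0,0,90),(180,70,255));return x,y,m[y:y+h,x:x+w]
x,y,m=white(T,300,175,50,45);cs,_=cv2.findContours(m,0,1);c=max(cs,key=cv2.contourArea)+[x,y];print("beaker",cv2.minEnclosingCircle(c),cv2.boundingRect(c))
x,y,m=white(S,180,205,50,70);cs,_=cv2.findContours(m,0,1);c=max(cs,key=cv2.contourArea)+[x,y];print("beaker scene",cv2.boundingRect(c))
# rail bar: sample columns
for z in(.2,):
  for p in((207,118),(323,134)): print("rail top",onz("top",*p,z))
  for p in((234,233),(352,203)): print("rail sc",onz("scene",*p,z))
print(onz("top",322,197,.1),onz("top",204,192,.0),onz("top",196,185,.2))
```

```text
scene ((315.9010314941406, 166.99009704589844), (10.149378776550293, 28.06005096435547), 5.710593223571777) (310, 153, 12, 29) [314 153 310 179 317 181 319 180 321 164 318 154]
top ((196.00003051757812, 184.50001525878906), (11.180339813232422, 24.149534225463867), 26.56505012512207) (186, 172, 19, 25) [198 172 186 192 190 195 197 195 194 191 204 177]
beaker ((323.5, 196.0), 18.848176956176758) (306, 181, 36, 32)
beaker scene (185, 214, 35, 49)
rail top [0.63799947 0.13544311 0.2       ]
rail top [ 0.59825373 -0.15973133  0.2       ]
rail sc [ 0.60578252 -0.15907404  0.2       ]
rail sc [0.6543063  0.13295837 0.2       ]
[ 0.44602266 -0.17199568  0.1       ] [0.46557969 0.16712129 0.        ] [0.46565655 0.15927723 0.2       ]
```

View pics/crop1.png

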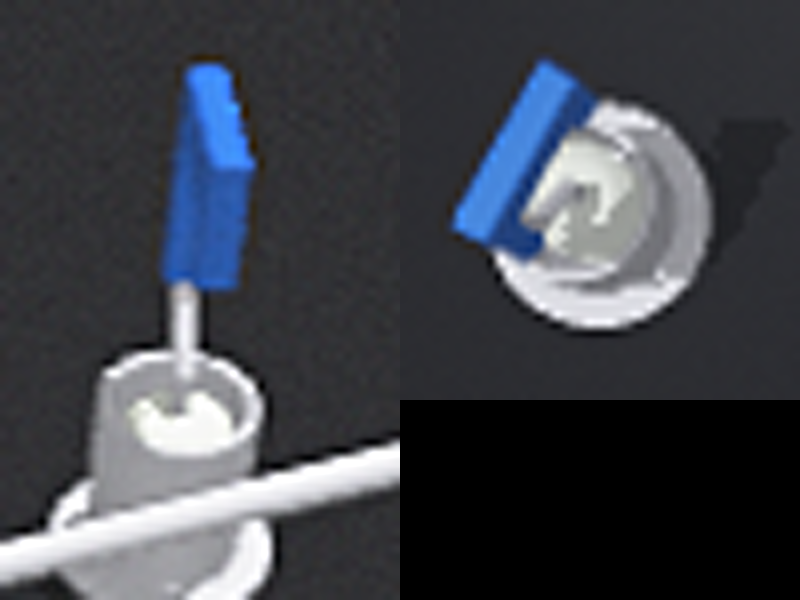

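```bash
R='[0.4,1,0.25,0,0,-0.2]'; python3 -m crank '[[[0.4,1,0.4,0,0,-0.2],[0.4,1,0.4,0,0,-0.2],[0.4,1,0.4,0,0,-0.2],[0.4,1,0.4,0,0,-0.2],[0.4,1,0.4,0,0,-0.2],[0.4,1,0.4,0,0,-0.2],[0.4,1,0.4,0,0,-0.2],[0.4,1,0.4,0,0,-0.2],[0.4,1,0.4,0,0,-0.2],[0.4,1,0.4,0,0,-0.2],[0.4,1,0.4,0,0,-0.2],[0.4,1,0.4,0,0,-0.2],[0.4,1,0.4,0,0,-0.2],[0.4,1,0.4,0,0,-0.2],[0.4,1,0.4,0,0,-0.2],[0.4,1,0.4,0,0,-0.2],[0.4,0.6,0.4,0,0,-0.2],[0.4,0.6,0.4,0,0,-0.2],[0,0,0,0,0,0],[0,0,0,0,0,0]]]' 1
python3 - <<'E'
from h import *
import pickle
pickle.dump(K("wrist"),open("w1.pkl","wb"));cv2.imwrite("pics/w1.png",bot.camera("wrist")[:,:,::-1])
E
```

```text
time: 1.77
ee_pos: [0.3312, -0.1731, 0.3942]
tcp_rot: [180.0, 0.0, -4.7]
wrist_force: [0.1, 0.4, -0.3]
opening: 0.0853
grasp_force: 0.0
```

```bash
python3 -m crank '[[[0.4,1,0,0,0,-0.2],[0.4,1,0,0,0,-0.2],[0.4,1,0,0,0,-0.2],[0.4,1,0,0,0,-0.2],[0.4,1,0,0,0,-0.2],[0.4,1,0,0,0,-0.2],[0.4,1,0,0,0,-0.2],[0.4,1,0,0,0,-0.2],[0.4,1,0,0,0,-0.2],[0.4,1,0,0,0,-0.2],[0.2,1,0,0,0,-0.2],[0.2,1,0,0,0,-0.2],[0.2,1,0,0,0,-0.2],[0,1,0,0,0,-0.2],[0,0.8,0,0,0,-0.2],[0,0.8,0,0,0,-0.2],[0,0,0,0,0,0],[0,0,0,0,0,0]]]'
python3 - <<'E'
from h import *
import pickle
pickle.dump(K("wrist"),open("w2.pkl","wb"));I=bot.camera("wrist")[:,:,::-1];cv2.imwrite("pics/w2.png",I)
J=cv2.imread("pics/w1.png");c=np.vstack([J,I]);cv2.imwrite("pics/w12.png",cv2.resize(c,(400,600),interpolation=cv2.INTER_AREA))
print(proj("wrist",[.446,-.172,.1],pickle.load(open("w1.pkl","rb"))),proj("wrist",[.466,.16,.2]))
E
```

```text
time: 3.32
ee_pos: [0.3776, -0.0572, 0.3945]
tcp_rot: [-171.5, 0.0, -14.5]
wrist_force: [0.2, 0.5, 0.3]
opening: 0.0857
grasp_force: 0.0
[242.77755858  53.00740703] [ 60.93645764 131.13269206]
```

View pics/w12.png

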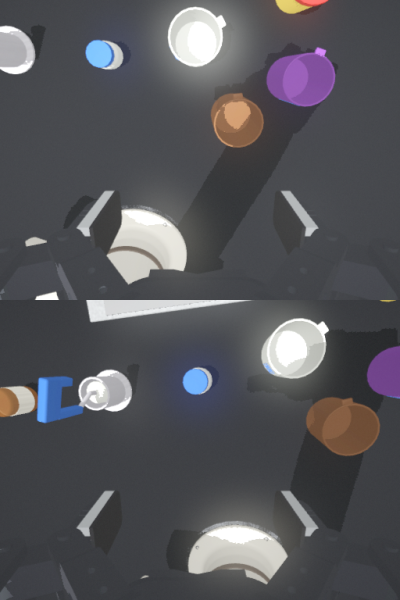

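Wrist view 1 shows the beaker near (250,48) and view 2 shows the brush handle at full-size pixels of about (75,127), with the shaft to the right. The arm stopped short and tilted, so I'll check the joints.

```bash
python3 -c "
from h import *
o=bot.get_obs()
for k in ('time','q','qd','ee_pos','tcp_rot'): print(k,o[k])"
```

```text
time 3.3667
q [-14.4976592  -11.77290601  10.56404157 112.38774385   8.48233663
 179.94613333]
qd [ 2.51813035e-01  5.01996170e-01  1.00971766e-01 -1.02877247e-01
 -1.29262316e-01 -2.21660244e-04]
ee_pos [ 0.37779632 -0.05716165  0.39443518]
tcp_rot [-1.71517620e+02  4.28506654e-02 -1.44443817e+01]
```

```bash
python3 -m crank '[[[0.2,0.5,0,0,0,1],[0.2,0.5,0,0,0,1],[0.2,0.5,0,0,0,1],[0.2,0.5,0,0,0,1],[0.2,0.5,0,0,0,1],[0.2,0.5,0,0,0,1],[0.2,0.5,0,0,0,1],[0.2,0.5,0,0,0,1],[0.2,0.5,0,0,0,1],[0.2,0.5,0,0,0,1],[0.2,0.5,0,0,0,1],[0.2,0.5,0,0,0,1],[0.2,0.5,0,0,0,1],[0.2,0.5,0,0,0,1],[0.2,0.5,0,0,0,1],[0.2,0.5,0,0,0,1],[0.2,0.5,0,0,0,1],[0.2,0.5,0,0,0,1],[0.2,0.5,0,0,0,1],[0.2,0.5,0,0,0,1]]]'
cat >> h.py <<'E'
from scipy.spatial.transform import Rotation as Ro
def turn(yaw):
    o=bot.get_obs();A=Ro.from_euler('xyz',o['tcp_rot'],degrees=True);B=Ro.from_euler('xyz',[180,0,yaw],degrees=True)
    return (B*A.inv()).as_rotvec()/.12
E
python3 -c "
from h import *
o=bot.get_obs();print(turn(152.4),o['q'])"
```

```text
time: 5.03
ee_pos: [0.4584, 0.1436, 0.3939]
tcp_rot: [-171.5, 0.1, 123.4]
wrist_force: [-0.0, 0.2, 0.3]
opening: 0.0855
grasp_force: 0.0
[ 0.93751633 -0.8316535   4.20543047] [ 18.63869002   9.64498969  31.38001339 119.96224517  -2.24207226
  75.36829367]
```

```bash
python3 -m crank '[[[1,-0.3,0,0.188,-0.166,0.841],[1,-0.3,0,0.188,-0.166,0.841],[1,-0.3,0,0.188,-0.166,0.841],[1,-0.3,0,0.188,-0.166,0.841],[1,-0.3,0,0.188,-0.166,0.841],[0,0,0,0,0,0],[0,0,0,0,0,0]]]'
python3 - <<'E'
from h import *
import pickle
pickle.dump(K("wrist"),open("w3.pkl","wb"));cv2.imwrite("pics/w3.png",bot.camera("wrist")[:,:,::-1]);print(turn(152.4))
E
python3 -m crank '[[[-0.8,0.8,-0.3,0,0,0],[-0.8,0.8,-0.3,0,0,0],[-0.8,0.8,-0.3,0,0,0],[0,0,0,0,0,0],[0,0,0,0,0,0]]]'
python3 - <<'E'
from h import *
import pickle
pickle.dump(K("wrist"),open("w4.pkl","wb"));I=bot.camera("wrist")[:,:,::-1];cv2.imwrite("pics/w4.png",I)
J=cv2.imread("pics/w3.png");cv2.imwrite("pics/w34.png",cv2.resize(np.hstack([J,I]),(800,300),interpolation=cv2.INTER_AREA))
E
```

```text
time: 5.62
ee_pos: [0.5583, 0.1125, 0.3935]
tcp_rot: [-180.0, -0.1, 151.9]
wrist_force: [0.1, 0.6, -1.4]
opening: 0.0855
grasp_force: 0.0
[-0.00617117 -0.0172306   0.07344783]
time: 6.08
ee_pos: [0.5086, 0.1618, 0.3768]
tcp_rot: [180.0, -0.1, 152.1]
wrist_force: [0.0, 0.3, -0.5]
opening: 0.0856
grasp_force: 0.0
```

View pics/w34.png

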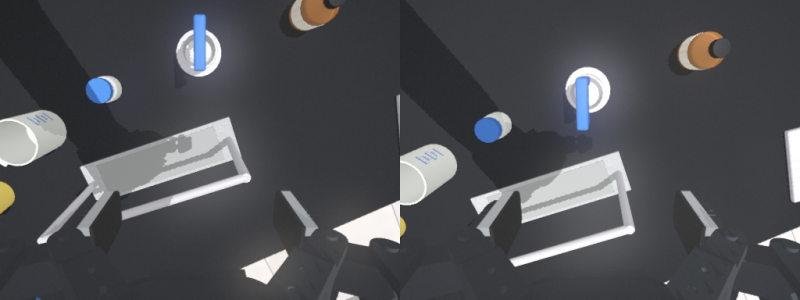

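Run:
```python
from h import *
import pickle
P={k:pickle.load(open(k+".pkl","rb")) for k in("w1","w2","w3","w4")}
P["scene"]=K("scene");P["top"]=K("top")
I={k:cv2.imread(f"pics/{k}.png") for k in("w1","w2","w3","w4")};I["scene"]=cv2.imread("pics/scene0.png");I["top"]=cv2.imread("pics/top0.png")
rays=[]
ends={}
for k,(x,y) in(("w3",(255,52)),("w4",(745-512,132))):
    H=cv2.cvtColor(I[k],cv2.COLOR_BGR2HSV);m=cv2.inRange(H,(100,110,60),(125,255,255))
    n,l,st,ce=cv2.connectedComponentsWithStats(m);j=l[y,x]
    c=max(cv2.findContours((l==j).astype(np.uint8),0,1)[0],key=cv2.contourArea)
    r=cv2.minAreaRect(c);b=cv2.boxPoints(r);b=b[np.argsort(b[:,1])];e=(b[:2].mean(0),b[2:].mean(0));ends[k]=e;print(k,r,e)
for i in(0,1): print("end",i,tri([ray("",*ends[k][i],P[k]) for k in ends]), [onz("",*ends[k][i],.206,P[k]).round(4) for k in ends])
# bar: bright edge lines -> plane normals; end caps
ptsk={"scene":((234,233),(352,203)),"top":((207,118),(323,134)),"w3":((248*1.28,178*1.28),(130*1.28,213*1.28)),"w4":((231*1.28,231*1.28),(118*1.28,263*1.28))}
for k,(a,b) in ptsk.items():
    # refine: midline of bright pixels across normal at samples
    g=cv2.cvtColor(I[k],cv2.COLOR_BGR2GRAY).astype(np.float32);a=np.array(a,float);b=np.array(b,float);d=(b-a)/np.linalg.norm(b-a);n=np.array([-d[1],d[0]])
    Q=[]
    for s in np.linspace(.1,.9,25):
        p=a+s*(b-a);o=np.arange(-9,9.01,.25);xy=(p+o[:,None]*n).astype(np.float32)
        v=cv2.remap(g,xy[:,0].reshape(1,-1),xy[:,1].reshape(1,-1),1)[0]
        gr=np.gradient(v);hi=v>(v.max()+np.median(v))/2
        i0=np.argmax(hi*0+v);L=i0
        while L>0 and hi[L-1]:L-=1
        Rr=i0
        while Rr<len(o)-1 and hi[Rr+1]:Rr+=1
        Q.append([s,(o[L]+o[Rr])/2,o[Rr]-o[L]])
    Q=np.array(Q);med=np.median(Q[:,2]);Q=Q[abs(Q[:,2]-med)<1.5]
    f=np.polyfit(Q[:,0],Q[:,1],1);res=Q[:,1]-np.polyval(f,Q[:,0]);Q=Q[abs(res)<1.2*np.std(res)+.2];f=np.polyfit(Q[:,0],Q[:,1],1)
    A=a+n*f[1];B=b+n*f.sum()
    c,r1=ray("",*A,P[k]);_,r2=ray("",*B,P[k]);N=np.cross(r1,r2);N/=np.linalg.norm(N);ptsk[k]=(A,B,N,c)
    print(k,len(Q),med,A,B,"z=.2:",onz("",*A,.2,P[k])[:2].round(4),onz("",*B,.2,P[k])[:2].round(4))
for ks in(("scene","top","w3","w4"),("w3","scene"),("w4","top"),("w3","w4")):
    N=np.array([ptsk[k][2] for k in ks]);h=np.array([N[i]@ptsk[k][3] for i,k in enumerate(ks)])
    # level bar at y=0: unknown x,z, slope dx/dy
    y=np.array([-.1,0,.1])
    out=[np.linalg.lstsq(N[:,[0,2]],h-N[:,1]*yy,rcond=None)[0].round(4) for yy in y];print(ks,out)
# beaker: bright ellipse
for k,(x,y,w,hh) in(("w1",(205,0,90,92)),("w2",(325,14,97,90)),("top",(300,175,45,45))):
    H=cv2.cvtColor(I[k],cv2.COLOR_BGR2HSV)[y:y+hh,x:x+w];m=cv2.inRange(H,(0,0,90),(180,60,255))
    c=max(cv2.findContours(m,0,1)[0],key=cv2.contourArea)+[x,y];e=cv2.fitEllipse(cv2.convexHull(c));print("beaker",k,e,onz("",*e[0],.1,P[k]).round(4),cv2.boundingRect(c))
```

```text
w3 ((255.0, 54.0), (72.0, 16.0), 90.0) (array([255.,  18.], dtype=float32), array([255.,  90.], dtype=float32))
w4 ((233.5, 132.0), (68.0, 17.0), 90.0) (array([233.5,  98. ], dtype=float32), array([233.5, 166. ], dtype=float32))
end 0 [0.44256951 0.17697638 0.19872278] [array([0.4434, 0.1759, 0.206 ]), array([0.443 , 0.1778, 0.206 ])]
end 1 [0.49561883 0.1484026  0.20389574] [array([0.4954, 0.1482, 0.206 ]), array([0.4954, 0.1489, 0.206 ])]
scene 21 4.25 [232.91575387 228.73529857] [351.05752417 199.29292839] z=.2: [ 0.593  -0.1553] [0.6426 0.1399]
top 25 2.25 [207.22474224 116.37061875] [322.79985249 135.45106945] z=.2: [0.6423 0.135 ] [ 0.5945 -0.1592]
w3 23 6.5 [317.19903921 227.02761791] [166.40949328 272.6720059 ] z=.2: [0.6462 0.1412] [ 0.6176 -0.0253]
w4 25 7.0 [295.06961211 293.52456775] [150.68583983 335.38937191] z=.2: [0.6463 0.1391] [ 0.6197 -0.0231]
('scene', 'top', 'w3', 'w4') [array([0.6042, 0.2024]), array([0.6208, 0.2023]), array([0.6375, 0.2022])]
('w3', 'scene') [array([0.604 , 0.2018]), array([0.621, 0.202]), array([0.6381, 0.2022])]
('w4', 'top') [array([0.6023, 0.2069]), array([0.6185, 0.2072]), array([0.6346, 0.2075])]
('w3', 'w4') [array([0.6   , 0.2101]), array([0.6188, 0.2067]), array([0.6375, 0.2033])]
beaker w1 ((250.88560485839844, 46.16241455078125), (109.40550994873047, 155.2870330810547), 88.25323486328125) [ 0.4526 -0.1821  0.1   ] (205, 0, 90, 92)
beaker w2 ((361.72381591796875, 55.85388946533203), (102.61210632324219, 119.52025604248047), 83.90827941894531) [ 0.4634 -0.1642  0.1   ] (325, 14, 96, 90)
beaker top ((323.12786865234375, 195.9937744140625), (30.098514556884766, 37.48344039916992), 62.554100036621094) [ 0.4488 -0.1751  0.1   ] (306, 181, 36, 32)
```

Measured crown: ends at (0.443,0.177) and (0.495,0.148), which gives 60 mm length and a top at about 0.20, consistent with the text. The bar lies at x ≈ 0.621 + 0.167·y and z ≈ 0.202, as expected. Next I grasp the crown.

```bash
python3 -m crank '[[[-0.5,0,-0.5,0,0,-0.05],[-0.5,0.06,-1,0,0,-0.05],[-0.5,0,-1,0,0,-0.05],[-0.47,0,-1,0,0,0],[0,0,-1,0,0,0],[0,0,-1,0,0,0],[0,0,-1,0,0,0],[0,0,-1,0,0,0],[0,0,-0.8,0,0,0],[0,0,-0.5,0,0,0],[0,0,-0.2,0,0,0],[0,0,0,0,0,0],[0,0,0,0,0,0]]]' 1
python3 - <<'E'
from h import *
print(turn(151.1));M=K("wrist");print(proj("",[.4692,.163,.206],M))
cv2.imwrite("pics/w5.png",bot.camera("wrist")[:,:,::-1])
E
```

```text
time: 7.22
ee_pos: [0.4709, 0.1621, 0.1971]
tcp_rot: [179.9, -0.0, 151.0]
wrist_force: [0.1, 0.3, 0.5]
opening: 0.0852
grasp_force: 0.0
[-0.01180037 -0.00039422  0.01648427]
[253.7465614  273.98704791]
```

View pics/w5.png

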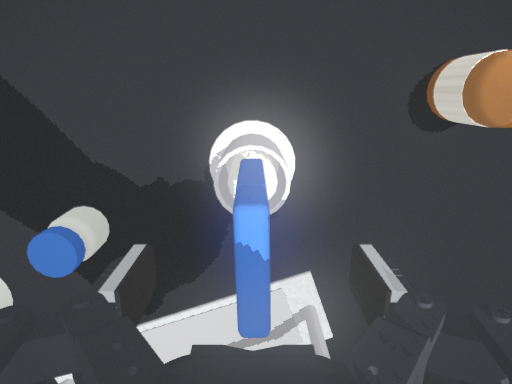

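The crown lies centred between the fingers at columns 237–270, and the pads are at about 150 and 355. Closing now.

```bash
python3 -m crank '[[[0,0,0,0,0,0],[0,0,0,0,0,0],[0,0,0,0,0,0],[0,0,0,0,0,0],[0,0,0,0,0,0],[0,0,0,0,0,0],[0,0,0,0,0,0],[0,0,0,0,0,0],[0,0,0,0,0,0],[0,0,0,0,0,0]]]' 0 70; python3 -m crank '[[[0,0,0.4,0,0,0],[0,0,0.8,0,0,0],[0,0,1,0,0,0],[0,0,1,0,0,0],[0,0,1,0,0,0],[0,0,1,0,0,0],[0,0,1,0,0,0],[0,0,1,0,0,0],[0,0,0.3,0,0,0],[0,0,0,0,0,0]]]'
```

```text
time: 8.1
ee_pos: [0.4707, 0.1621, 0.1965]
tcp_rot: [179.9, -0.1, 151.0]
wrist_force: [0.1, 0.2, 3.6]
opening: 0.0127
grasp_force: 68.7
time: 8.93
ee_pos: [0.4709, 0.1622, 0.3476]
tcp_rot: [179.9, 0.0, 151.0]
wrist_force: [0.2, -0.2, -1.7]
opening: 0.013
grasp_force: 68.3
```

Run:
```python
from h import *
import pickle
P=pickle.load(open("w2.pkl","rb"))
I=cv2.imread("pics/w2.png");J=cv2.imread("pics/w1.png");T=cv2.imread("pics/top0.png")
S=bot.camera("scene")[:,:,::-1];cv2.imwrite("pics/scene2.png",S)
c=np.zeros((600,800,3),np.uint8)
c[:300,:400]=cv2.resize(I[10:110,310:443],(400,300),interpolation=2)
c[:300,400:]=cv2.resize(J[0:100,190:323],(400,300),interpolation=2)
c[300:,:400]=cv2.resize(T[170:220,290:357],(400,300),interpolation=2)
c[300:,400:]=cv2.resize(S[75:225,240:440],(400,300),interpolation=2)
cv2.imwrite("pics/c7.png",c)
```

```text
(no output)
```

View pics/c7.png

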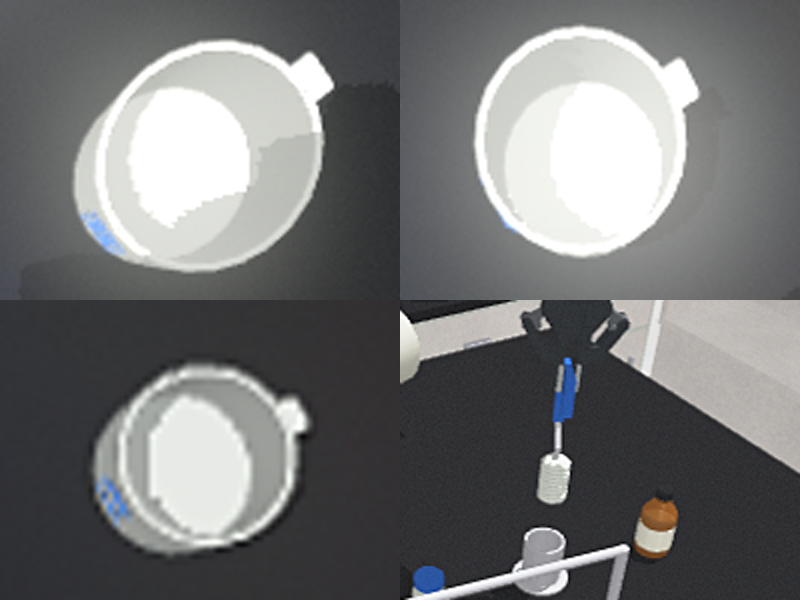

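Crops: the beaker rim centres are at w2 (380.2,61.6), w1 (250,47.2) and top (325,195.8). In the scene crop the brush is lifted clear, upright in the gripper, with its head at full-image pixels of about (317,165).

Run:
```python
from h import *
import pickle
P={k:pickle.load(open(k+".pkl","rb")) for k in("w1","w2")};P["top"]=K("top")
px={"w1":(250,47.2),"w2":(380.2,61.6),"top":(325,195.8)}
for k in px: print(k,onz("",*px[k],.1,P[k]).round(4))
print(tri([ray("",*px[k],P[k]) for k in px]))
T=bot.camera("top")[:,:,::-1];S=cv2.imread("pics/scene2.png");cv2.imwrite("pics/top2.png",T)
# head in scene: bristle white comp
H=cv2.cvtColor(S,cv2.COLOR_BGR2HSV);m=cv2.inRange(H,(0,0,110),(180,80,255));m[:,:300]=0;m[:,335:]=0;m[:150]=0;m[178:]=0
c=max(cv2.findContours(m,0,1)[0],key=cv2.contourArea);r=cv2.boundingRect(c);print(r)
for p in((r[0]+r[2]/2,r[1]+r[3]/2),): 
  c0,d=ray("scene",*p);X=np.array([.4709,.1622]);s=((X-c0[:2])@d[:2])/(d[:2]@d[:2]);print("head mid",c0+s*d)
print("expected head",proj("scene",[.4709,.1622,.155]),proj("scene",[.4709,.1622,.22]))
```

```text
w1 [ 0.4516 -0.181   0.1   ]
w2 [ 0.452  -0.1827  0.1   ]
top [ 0.4494 -0.1802  0.1   ]
[ 0.45082611 -0.18099945  0.10250362]
(309, 150, 17, 27)
head mid [0.4730887  0.16474866 0.19124229]
expected head [314.89877734 173.82716539] [317.42245898 154.70272847]
```

```bash
python3 -m crank '[[[-0.06,-0.6,0,0,0,0.16],[-0.06,-0.9,0,0,0,0.16],[-0.06,-1,0,0,0,0.16],[-0.06,-1,0,0,0,0.16],[-0.06,-1,0,0,0,0.16],[-0.06,-1,0,0,0,0.16],[-0.06,-1,0,0,0,0.16],[-0.06,-1,0,0,0,0.16],[-0.06,-1,0,0,0,0.16],[-0.06,-1,0,0,0,0.16],[-0.06,-1,0,0,0,0.16],[-0.06,-1,0,0,0,0.16],[-0.06,-1,0,0,0,0.16],[-0.06,-1,0,0,0,0.16],[-0.06,-1,0,0,0,0.16],[-0.05,-1,0,0,0,0.16],[-0.05,-1,0,0,0,0.16],[0,-0.65,0,0,0,0.12],[0,0,0,0,0,0],[0,0,0,0,0,0]]]'
python3 - <<'E'
from h import *
print(turn(170.5),proj("scene",[.451,-.181,.1]))
S=bot.camera("scene")[:,:,::-1];T=bot.camera("top")[:,:,::-1]
cv2.imwrite("pics/c8.png",np.hstack([cv2.resize(S[100:280,120:280],(400,450),interpolation=2),cv2.resize(T[150:240,280:360],(400,450),interpolation=2)]))
E
```

```text
time: 10.7
ee_pos: [0.4502, -0.1811, 0.3449]
tcp_rot: [179.9, -0.2, 170.4]
wrist_force: [0.5, 0.8, -1.4]
opening: 0.0128
grasp_force: 68.4
[-0.01642803 -0.02732774  0.00912295] [200.76441673 225.13570194]
```

View pics/c8.png

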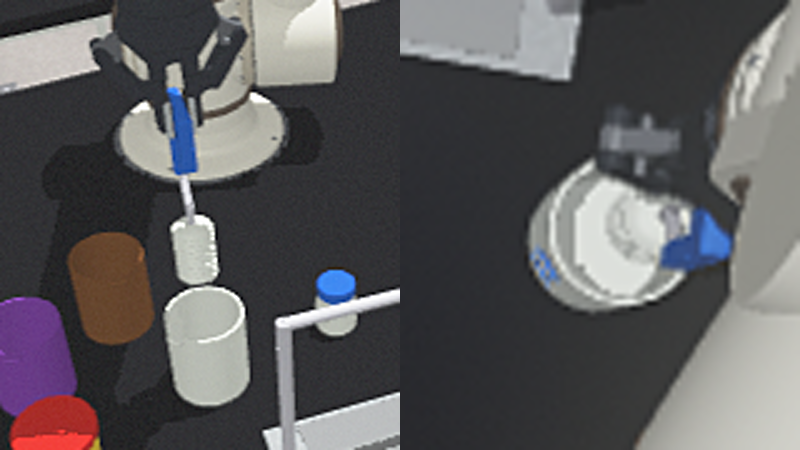

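The brush head is above the beaker mouth (scene crop: head at (195,250), rim at (206,320)), so I'm going down.

```bash
python3 -m crank '[[[0,0,-0.6,0,0,0],[0,0,-1,0,0,0],[0,0,-1,0,0,0],[0,0,-1,0,0,0],[0,0,-1,0,0,0],[0,0,-1,0,0,0],[0,0,-1,0,0,0],[0,0,-0.4,0,0,0],[0,0,-0.2,0,0,0],[0,0,-0.1,0,0,0],[0,0,-0.05,0,0,0],[0,0,0,0,0,0],[0,0,0,0,0,0]]]'
```

```text
time: 11.88
ee_pos: [0.4509, -0.181, 0.2002]
tcp_rot: [180.0, 0.0, 170.5]
wrist_force: [-0.2, -0.3, -2.2]
opening: 0.013
grasp_force: 68.3
```

```bash
python3 -m crank '[[[0,0,-0.1,0,0,0],[0,0,-0.1,0,0,0],[0,0,0,0,0,0],[0,0,0,0,0,0]]]';python3 -m crank '[[[0,0,-0.05,0,0,0],[0,0,-0.05,0,0,0],[0,0,0,0,0,0],[0,0,0,0,0,0]]]'
```

```text
time: 12.22
ee_pos: [0.4505, -0.1809, 0.1952]
tcp_rot: [180.0, -0.1, 170.5]
wrist_force: [-0.5, 0.2, -1.4]
opening: 0.013
grasp_force: 68.3
time: 12.55
ee_pos: [0.4508, -0.181, 0.1945]
tcp_rot: [180.0, 0.0, 170.5]
wrist_force: [-0.9, 0.8, 7.2]
opening: 0.0127
grasp_force: 69.7
```

Bottom contact (7 N) is exactly at the predicted height. Next I draw the brush up 70 mm and push it down again.

```bash
python3 -m crank '[[[0,0,0.5,0,0,0],[0,0,1,0,0,0],[0,0,1,0,0,0],[0,0,1,0,0,0],[0,0,0,0,0,0],[0,0,0,0,0,0]]]';python3 -m crank '[[[0,0,-0.6,0,0,0],[0,0,-1,0,0,0],[0,0,-1,0,0,0],[0,0,-0.6,0,0,0],[0,0,-0.2,0,0,0],[0,0,-0.1,0,0,0],[0,0,0,0,0,0],[0,0,0,0,0,0]]]'
```

```text
time: 13.05
ee_pos: [0.451, -0.1811, 0.2644]
tcp_rot: [180.0, 0.0, 170.5]
wrist_force: [0.2, -0.3, -1.9]
opening: 0.013
grasp_force: 68.5
time: 13.72
ee_pos: [0.4504, -0.1809, 0.1942]
tcp_rot: [180.0, -0.0, 170.5]
wrist_force: [-3.3, 0.4, 11.1]
opening: 0.0131
grasp_force: 71.2
```

```bash
python3 -m crank '[[[0,0,0.5,0,0,0],[0,0,1,0,0,0],[0,0,1,0,0,0],[0,0,1,0,0,0],[0,0,1,0,0,0],[0,0,1,0,0,0],[0,0,1,0,0,0],[0,0,1,0,0,0],[0,0,0,0,0,0]]]';python3 -m crank '[[[0.3,0.5,0,0,0,0],[0.55,0.9,0,0,0,0],[0.55,0.9,0,0,0,0],[0.55,0.9,0,0,0,0],[0.55,0.9,0,0,0,0],[0.55,0.9,0,0,0,0],[0.55,0.9,0,0,0,0],[0.55,0.9,0,0,0,0],[0.55,0.9,0,0,0,0],[0.55,0.9,0,0,0,0],[0.2,0.5,0,0,0,0],[0,0,-0.6,0,0,0],[0,0,-1,0,0,0],[0,0,-1,0,0,0],[0,0,-0.8,0,0,0],[0,0,-0.1,0,0,0],[0,0,0,0,0,0],[0,0,0,0,0,0]]]'
python3 - <<'E'
from h import *
print(turn(170.5))
S=bot.camera("scene")[:,:,::-1];T=bot.camera("top")[:,:,::-1];o=bot.get_obs();print(o['ee_pos'])
cv2.imwrite("pics/c9.png",np.hstack([cv2.resize(S[110:310,180:380],(500,500),interpolation=2),cv2.resize(T[100:220,230:302],(300,500),interpolation=2)]))
E
```

```text
time: 14.47
ee_pos: [0.4509, -0.181, 0.3465]
tcp_rot: [-180.0, 0.1, 170.5]
wrist_force: [0.6, -0.8, -0.9]
opening: 0.0126
grasp_force: 69.5
time: 15.97
ee_pos: [0.5594, 0.0011, 0.2738]
tcp_rot: [180.0, -0.1, 170.5]
wrist_force: [0.3, 0.6, -1.9]
opening: 0.0133
grasp_force: 69.3
[-0.00757241 -0.00875068 -0.00483288]
[0.55982508 0.00110231 0.27446253]
```

View pics/c9.png

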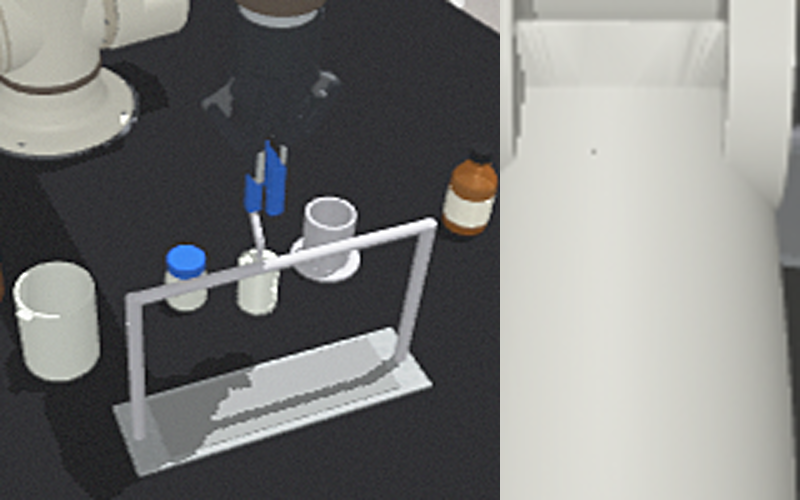

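The mouth faces the bar: free leg at crop (275,190) nearer the camera, and the shaft meets the back leg at (253,213). With the bar at brush z ≈ 117 I feed it in.

```bash
python3 -m crank '[[[0.3,-0.05,0,0,0,0],[0.6,-0.1,0,0,0,0],[0.6,-0.1,0,0,0,0],[0.6,-0.1,0,0,0,0],[0.6,-0.1,0,0,0,0],[0.28,-0.05,0,0,0,0],[0,0,0,0,0,0],[0,0,0,0,0,0]]]'
```

```text
time: 16.73
ee_pos: [0.6193, -0.0089, 0.2732]
tcp_rot: [180.0, -0.1, 170.5]
wrist_force: [0.3, -0.1, -1.4]
opening: 0.0129
grasp_force: 69.4
```

```bash
python3 -m crank '[[[0,0,-0.3,0,0,0],[0,0,-0.5,0,0,0],[0,0,-0.5,0,0,0],[0,0,-0.3,0,0,0],[0,0,-0.2,0,0,0],[0,0,0,0,0,0],[0,0,0,0,0,0]]]'
```

```text
time: 17.32
ee_pos: [0.619, -0.0089, 0.2376]
tcp_rot: [180.0, -0.1, 170.5]
wrist_force: [1.1, -0.1, -1.2]
opening: 0.0128
grasp_force: 69.4
```

```bash
python3 -m crank '[[[0,0,-0.15,0,0,0],[0,0,-0.15,0,0,0],[0,0,0,0,0,0],[0,0,0,0,0,0]]]'; python3 -m crank '[[[0,0,-0.07,0,0,0],[0,0,-0.05,0,0,0],[0,0,0,0,0,0],[0,0,0,0,0,0]]]'
```

```text
time: 17.65
ee_pos: [0.6191, -0.0089, 0.2311]
tcp_rot: [180.0, -0.1, 170.5]
wrist_force: [0.3, -0.4, -1.6]
opening: 0.0131
grasp_force: 69.4
time: 17.98
ee_pos: [0.6191, -0.0089, 0.2288]
tcp_rot: [180.0, -0.1, 170.5]
wrist_force: [-0.1, -0.5, -1.3]
opening: 0.013
grasp_force: 69.4
```

```bash
python3 -m crank '[[[0,0,-0.05,0,0,0],[0,0,0,0,0,0],[0,0,0,0,0,0]]]'; python3 -m crank '[[[0,0,-0.03,0,0,0],[0,0,0,0,0,0],[0,0,0,0,0,0]]]'
```

```text
time: 18.23
ee_pos: [0.6192, -0.0089, 0.2281]
tcp_rot: [180.0, -0.1, 170.5]
wrist_force: [-0.5, 0.3, 0.9]
opening: 0.0129
grasp_force: 69.8
time: 18.48
ee_pos: [0.6192, -0.0089, 0.228]
tcp_rot: [180.0, -0.0, 170.5]
wrist_force: [-1.6, -0.6, 4.6]
opening: 0.0127
grasp_force: 70.4
```

The crown has seated on the bar at the expected height. I'll relieve the load slightly, open part way and let it settle.

```bash
python3 -m crank '[[[0,0,0.02,0,0,0],[0,0,0,0,0,0]]]' - 20; python3 -m crank '[[[0,0,0,0,0,0],[0,0,0,0,0,0],[0,0,0,0,0,0],[0,0,0,0,0,0],[0,0,0,0,0,0],[0,0,0,0,0,0],[0,0,0,0,0,0],[0,0,0,0,0,0]]]' 0.45; python3 -m crank '[[[0,0,0.3,0,0,0],[0,0,0.6,0,0,0],[0,0,1,0,0,0],[0,0,1,0,0,0],[0,0,1,0,0,0],[0,0,1,0,0,0],[-0.6,0,1,0,0,0],[-1,0,1,0,0,0],[-1,0,1,0,0,0],[-1,0,0,0,0,0],[-1,0,0,0,0,0],[-1,0,0,0,0,0],[-1,0,0,0,0,0],[0,0,0,0,0,0],[0,0,0,0,0,0],[0,0,0,0,0,0],[0,0,0,0,0,0],[0,0,0,0,0,0],[0,0,0,0,0,0],[0,0,0,0,0,0]]]'
python3 - <<'E'
from h import *
S=bot.camera("scene")[:,:,::-1];T=bot.camera("top")[:,:,::-1]
cv2.imwrite("pics/c10.png",np.hstack([cv2.resize(S[130:310,120:380],(500,346),interpolation=2),cv2.resize(T[90:260,200:347],(300,346),interpolation=2)]))
E
```

```text
time: 18.65
ee_pos: [0.6192, -0.0089, 0.228]
tcp_rot: [180.0, -0.0, 170.5]
wrist_force: [-0.9, -0.4, 4.5]
opening: 0.013
grasp_force: 70.2
time: 19.32
ee_pos: [0.6192, -0.0089, 0.2277]
tcp_rot: [180.0, -0.1, 170.5]
wrist_force: [-0.2, -1.1, 0.2]
opening: 0.0385
grasp_force: 0.0
time: 20.98
ee_pos: [0.4876, -0.0089, 0.3853]
tcp_rot: [180.0, -0.1, 170.5]
wrist_force: [-0.5, 0.1, 0.6]
opening: 0.0388
grasp_force: 0.0
```

View pics/c10.png

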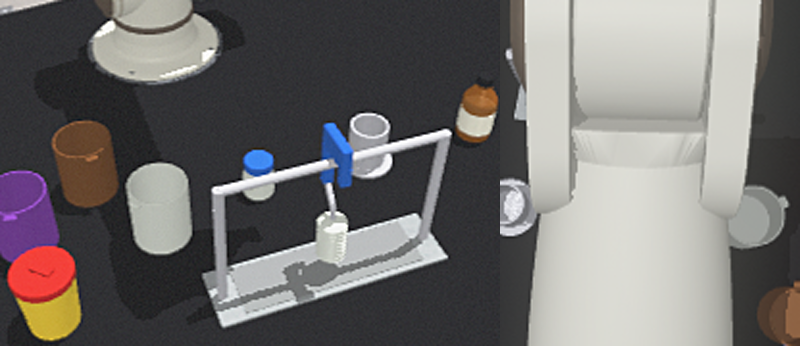

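The brush hangs straight on the middle of the bar (crop (335,155)), the beaker is in place and the gripper is clear. I'll check that it is still before handing in.

```bash
python3 -m crank '[[[0,0,0,0,0,0],[0,0,0,0,0,0],[0,0,0,0,0,0],[0,0,0,0,0,0],[0,0,0,0,0,0],[0,0,0,0,0,0],[0,0,0,0,0,0],[0,0,0,0,0,0],[0,0,0,0,0,0],[0,0,0,0,0,0],[0,0,0,0,0,0],[0,0,0,0,0,0],[0,0,0,0,0,0],[0,0,0,0,0,0],[0,0,0,0,0,0],[0,0,0,0,0,0],[0,0,0,0,0,0],[0,0,0,0,0,0],[0,0,0,0,0,0],[0,0,0,0,0,0]]]' >/dev/null
python3 - <<'E'
from h import *
f=lambda:bot.camera("scene")[185:275,270:320].astype(int)
a=[f() for _ in range(6)]
d=[round(abs(a[i]-a[0]).mean(),2) for i in range(1,6)];print(d)
if max(d)<4: print(bot.job_done())
E
```

```text
[np.float64(2.02), np.float64(2.04), np.float64(2.05), np.float64(2.04), np.float64(2.04)]
the job is handed in; nothing more can be done
None
```

The beaker was scrubbed (bottom, up 70 mm, bottom again) and stayed where it stood; the brush now hangs straight and still at mid-rail, and the job was handed in at about 23 s.

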